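Scoop the grinding balls into the jar

TASK

Pick up the blue scoop, scoop the four white grinding balls out of the metal tray and tip all of them into the open steel jar, without touching the balls with the fingers. Then stand the empty scoop back on the worktop on its flat bottom and let go. Leave the jar standing where it is and do not disturb the other things on the bench.

Things in the scene. Friction and masses are not known exactly. Their poses are not given: they have to be found in the camera images.
- scoop: Loose blue scoop, 0.12 kg. Blade 80 long (x -40 to +40), flat bottom 28 wide, sides leaning out at 50 deg to 72 wide at 26 high, sheet 2 thick, back wall, open front. Black handle bar 16 wide, 22 high, x -50 to -132, on a steel neck at the back. Origin: centre of the blade's underside; x to the open front, z up. Stands by itself on its bottom, handle level, its centreline 72 up.
- scoop_grip (a point): Middle of the grip on the black handle bar: 70 mm behind the scoop's origin and 72 mm above its underside. Flat vertical sides 16 mm apart (pressing or jamming the blade hard can make the handle swivel between the fingers), long axis along the scoop's x.
- scoop_nose (a point): Middle of the scoop's front lower edge, on the underside, 40 mm ahead of the scoop's origin.
- ball_tray: Bare-metal trough screwed to the worktop. Flat floor 193 long (x -100 to +93), 36 wide, 4 above the worktop; sides lean out at 50 deg from level, the +x end wall at 70 deg; the -x wall is upright, 4 thick; rims 45 high. Outside x -104 to +111, 112 wide. Origin: worktop height, mid-floor. Balls lie in the +x half; the -x half, nearer the robot, is empty, with room to set down the scoop.
- tray_far (a point): Foot of the +x (far, leaning) end wall, at floor height, in the middle of the tray's width.
- jar: Open round steel grinding jar, loose, about 0.6 kg, outer diameter 100, inner diameter 90, height 60, inner floor 6 above its underside. Origin: centre of the underside, z up.
- jar_mouth (a point): Centre of the jar's mouth, at rim height, 60 above the worktop.
- ball_0_center (a point): Centre of one of four alike white ceramic grinding balls, 20 mm diameter, about 25 g, polished, slippery, rolling easily. At the start on the tray's floor.
- ball_1_center (a point): Centre of one of four alike white ceramic grinding balls, 20 mm diameter, about 25 g, polished, slippery, rolling easily. At the start on the tray's floor.
- ball_2_center (a point): Centre of one of four alike white ceramic grinding balls, 20 mm diameter, about 25 g, polished, slippery, rolling easily. At the start on the tray's floor.
- ball_3_center (a point): Centre of one of four alike white ceramic grinding balls, 20 mm diameter, about 25 g, polished, slippery, rolling easily. At the start on the tray's floor.
- incubator_corner (a point): Upright front left edge (within about 20 mm) of the tall fixed cream incubator cabinet, which starts here and extends to the right (-y) and away from the robot, at all working heights. Keep the scoop and gripper clear when swinging past: draw the scoop in towards the robot first.
- specimen_cup_0: Bystander: specimen cup with orange lid, 65 diameter, 68 high, origin at the underside.
- specimen_cup_1: Bystander: specimen cup with white lid, 65 diameter, 68 high, origin at the underside.
- petri: Bystander: small red culture dish with lid, 59 diameter, 15 high, origin at the underside.
- the_hand_tally: Bystander: metal hand tally counter, 76 x 56 x 20, origin at the underside.

How it is judged:
By the outcome, as a careful person would: the job done as asked, in the order asked, and still so for the second after the job is handed in, with the robot touching nothing.
It also fails if it takes over 58 s, if anything falls off the work surface, if the arm or the gripper's body presses on something with over 40 N, if the wrist force passes 120 N, or if a joint passes its speed limit or range.

ROBOT

A 7-joint arm with a two-finger parallel gripper is mounted at the origin on a cart in front of the work surface, level with it; the furniture and walls round the work are solid. World frame = base frame: x ahead of the robot, y to its left, z up, the work surface at z = 0. Lengths are in mm, angles in rad, forces in N, time in s.
With the tool pointing down it reaches from about 400 to 875 mm from the base axis. Payload 19.3 kg.
Tool frame: the origin (TCP) lies at the very end of the fingers, on their centre line; the grasp point (between the pads) lies 19 mm behind it; z points along the fingers, y is the line along which they close (so a half turn about z gives the same grasp; the last joint's range is limited). The gripper opens to 85 mm and grips with 20 to 120 N. Pads are 22 mm wide; open, the fingers measure 114 mm over their backs; the gripper's body (76 mm by 85 mm) begins 54 mm behind the grasp point. The pads swing forward as they close: fully open they stand 13 mm farther back than shut.
Start: joints at [1.059, 0.521, -0.036, 1.599, 0.021, 1.021, -0.113], TCP at [267.202, -564.994, 231.291] pointing down, gripper open.
Joint ranges: [-2.91, 2.91], [-0.3, 2.13], [-1.5, 1.42], [0.17, 2.43], [-1.26, 4.41], [0.16, 1.93], [-2.52, 2.52]. Speed limits (rad/s): [1.89, 1.89, 2.39, 2.39, 3.01, 3.01, 3.01].

INTERFACE

Orientations are given as a 3x3 rotation matrix whose columns are the frame's x, y, z axes.
In Python, from workcell import robot gives the robot as it stands. Calls block until the motion is done:
- robot.movep(position, orientation): joint-space move of the TCP to a pose.
- robot.movel(position, frame=None, max_speed=150, guard=None): straight line of the TCP; frame=None keeps the orientation; max_speed is the mean speed in mm/s. With guard (N) it stops when the force on the tool has changed by that much, and returns True; else False.
- robot.goto_joints(angles): joint-space move.
- robot.open_gripper() and robot.clamp(): open the fingers fully, or close them until they stop; the grip force is fixed at half the most.
- robot.wait(seconds).
- robot.inverse_kinematics(position, orientation): joint angles nearest the present ones, or None.
- robot.read_state(): the state.
- robot.camera(name): name is "scene" or "top"; returns a dict with "image" (420x560x3 uint8, blue, green, red), "range_z" (420x560 float32, mm along the optical axis (not along the pixel's ray), 0 where there is no reading), "fx", "fy", "cx", "cy" (pixels), "cam_to_world" (4x4, takes a point from camera to world coordinates). Camera axes: x right, y up, looking along -z (the intrinsics and any distortion apply to the point x, -y, -z); pixel columns grow to the right and rows downward; lengths in mm; the calibration is good to about 2 mm. A picture is of the moment at which its call begins.
A pose or a line that the arm cannot do raises robot.PlanningError and nothing moves.
- robot.finish_job(): hands the job in; it is judged then, once.
Trained networks look in a picture, given as the dict that the camera call returned (one of the last four; its "shot" number tells which), for a name from the list of things; names that differ only in an ending like _2 or _b are one class to them, and where a whole thing is asked for, a point or a joint stands for the part that bears it (a point fixed in the world has none). Each returns a list of dicts, best first, with "conf" (0 to 1); they miss things now and then, are a little off and sometimes report something else, mostly with a low value. They report only what shows in the picture. A call takes as long as a camera call.
- robot.recognise(picture, thing): "centre" ([column, row] in pixels, amid what is visible of it).
The state is a dict: "time": time; "qpos": joint angles; "qvel": joint speeds; "joint_efforts": joint torques, N m; "eef_pos": TCP position; "tool_rot": TCP orientation; "ft_force": force on the tool from outside, world axes, zero at the start; "torque": the same for the moment, N m; "finger_gap": finger opening in mm; "gripper_force": force on a finger pad.
Only numpy, scipy, OpenCV 4.12 (cv2) and the standard library are available. Lean on these libraries where they do the work, as an engineer would, in place of code of your own. Each camera call takes 0.05 s, during which the arm holds its last target. There are 200 camera calls.

## Working session

There is one attempt and no reset: what is moved stays moved. The work goes in short steps, each a Python script; the robot and the scene stay as the last script left them, time stands still between calls to the robot, and variables do not carry over. Pictures are saved under pics/ and viewed, at most 10 in all, crops included, and the job is handed in when it is done.

```bash
mkdir -p pics; ls; cat > h.py <<'E'
from workcell import robot
import numpy as np, cv2
def px2w(c,u,v,z=None):
    R=np.array(c["cam_to_world"]); d=np.array([(u-c["cx"])/c["fx"],-(v-c["cy"])/c["fy"],-1.0])
    if z is None:
        u0,v0=int(round(u)),int(round(v)); p=c["range_z"][v0-1:v0+2,u0-1:u0+2]; p=p[p>0]
        s=np.median(p) if len(p) else np.nan
    else:
        w=R[:3,:3]@d; s=(z-R[2,3])/w[2]
    return R[:3,:3]@(d*s)+R[:3,3]
def cloud(c):
    h,w=c["range_z"].shape; v,u=np.mgrid[:h,:w]; s=c["range_z"]
    P=np.stack([(u-c["cx"])/c["fx"]*s,-(v-c["cy"])/c["fy"]*s,-s],-1); R=np.array(c["cam_to_world"])
    P=P@R[:3,:3].T+R[:3,3]; P[s<=0]=np.nan; return P
E
python3 - <<'E'
from h import *
np.set_printoptions(precision=1,suppress=True)
for n in("top","scene"):
    c=robot.camera(n); cv2.imwrite(f"pics/{n}0.png",c["image"]); np.savez(f"{n}0.npz",**{k:v for k,v in c.items()})
    print(n,[k for k in c],np.array(c["cam_to_world"])[:3,3])
    for t in ["scoop","scoop_grip","scoop_nose","ball_tray","tray_far","jar","jar_mouth","ball_0_center","incubator_corner","specimen_cup_0","specimen_cup_1","petri","the_hand_tally"]:
        for r in robot.recognise(c,t)[:5]: print(t,round(r["conf"],2),np.array(r["centre"]),px2w(c,*r["centre"]))
print(robot.read_state()["time"])
E
```

```text
pics
workcell.py
top ['image', 'range_z', 'fx', 'fy', 'cx', 'cy', 'cam_to_world', 'shot'] [ 439.8  215.9 1681.2]
scoop 0.87 [367.  229.5] [498.6 -79.3   1.9]
scoop 0.74 [254.9 146.1] [754.  260.2  70.9]
scoop_grip 0.87 [366.2 229.1] [499.8 -76.6   3.6]
scoop_grip 0.53 [276.4 151.1] [737.4 196.1  71.1]
scoop_nose 0.82 [365.4 230.8] [494.8 -74.7  -1.1]
ball_tray 0.86 [253.3 212.8] [556.8 270.5  25.9]
ball_tray 0.55 [365.4 229.5] [498.6 -74.1   3.5]
tray_far 0.64 [253.8 214.1] [552.9 269.1  23.7]
jar 0.61 [188.9 230.3] [508.8 469.6   7.5]
jar 0.37 [364.7 229.5] [498.7 -71.9   3.4]
jar_mouth 0.78 [185.  228.3] [515.3 481.6   7. ]
ball_0_center 0.49 [253.4 215.9] [547.5 270.4  23.8]
ball_0_center 0.49 [161.1 247.9] [456.9 552.5  19.7]Traceback (most recent call last):
  File "<stdin>", line 7, in <module>
ValueError: it knows: ball_0_center, ball_1_center, ball_2_center, ball_3_center, ball_tray, jar, jar_mouth, petri, scoop, scoop_grip, scoop_nose, specimen_cup, the_hand_tally, tray_far
```

```bash
python3 - <<'E'
from h import *
np.set_printoptions(precision=1,suppress=True)
for n in("top","scene"):
    c=robot.camera(n); cv2.imwrite(f"pics/{n}0.png",cv2.resize(c["image"],(784,588),interpolation=cv2.INTER_CUBIC)); np.savez(f"{n}0.npz",**{k:v for k,v in c.items()})
    print(n,c["fx"],c["cx"],c["cy"],np.array(c["cam_to_world"]))
    for t in ["scoop","scoop_grip","scoop_nose","ball_tray","tray_far","jar","jar_mouth","ball_0_center"]:
        if n=="scene":
          for r in robot.recognise(c,t)[:5]: print(t,round(r["conf"],2),np.array(r["centre"]),px2w(c,*r["centre"]))
print(robot.read_state()["time"])
E
```

```text
top 543.6353396498782 279.68296115075634 201.5810321422397 [[  -0.     1.    -0.1  439.8]
 [  -1.    -0.     0.   215.9]
 [   0.     0.1    1.  1681.2]
 [   0.     0.     0.     1. ]]
scene 502.97254569602075 278.74102678684477 208.2690688485701 [[  -0.9    0.3   -0.3  192.3]
 [  -0.5   -0.7    0.6  904.8]
 [  -0.     0.7    0.8 1037.8]
 [   0.     0.     0.     1. ]]
scoop 0.62 [349.7 173.2] [488.  -91.1   6.4]
scoop_grip 0.81 [346.7 170.7] [499.7 -97.    5.9]
scoop_nose 0.65 [350.7 171.9] [486.8 -94.9   8.9]
ball_tray 0.67 [274.4 246.4] [556.1 242.9  12.7]
tray_far 0.6 [275.8 248.8] [550.8 245.3   8.7]
jar 0.83 [247.3 322.1] [513.4 454.7   6.4]
jar 0.72 [250.9 254.4] [593.7 295.9  19.8]
jar_mouth 0.6 [246.8 322.2] [514.4 455.4   6.2]
ball_0_center 0.58 [222.4 199.4] [726.  207.7  68.3]
ball_0_center 0.19 [249.4 322.6] [508.7 453.5   6. ]
0.95
```

View pics/top0.png

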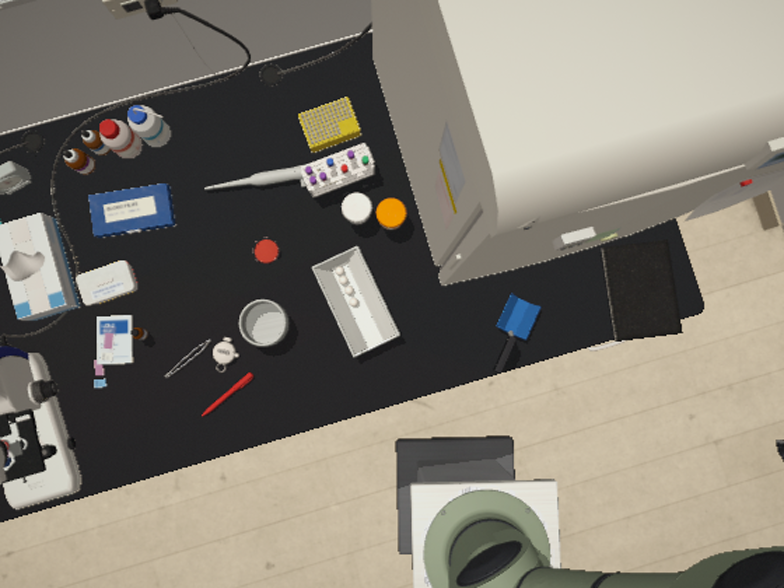

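View pics/scene0.png

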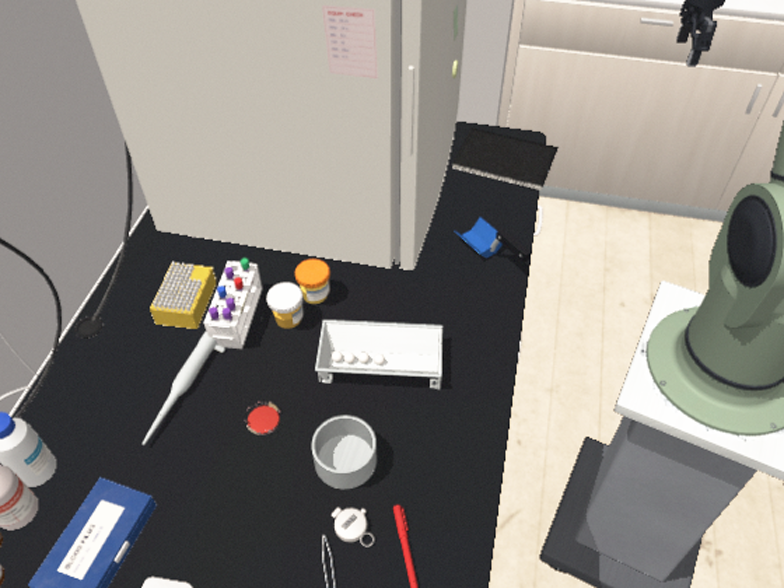

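The top view (784-px scale) shows the tray at (355,302) with four balls in a row from (340,270) to (352,300). The jar is at (264,323), and the blue scoop is at (518,318) with its handle towards (503,365). The incubator corner is near (443,283). I'll take precise positions from the point clouds.

```bash
python3 - <<'E'
from h import *
np.set_printoptions(precision=1,suppress=True)
for n in("top","scene"):
    c=dict(np.load(f"{n}0.npz")); P=cloud(c); im=c["image"].astype(int); b,g,r=im[...,0],im[...,1],im[...,2]
    x,y,z=P[...,0],P[...,1],P[...,2]
    print(n,"table z",np.nanmedian(z[(x>400)&(x<480)&(y>100)&(y<200)&(im.max(2)<50)]))
    near=(x>330)&(x<620)&(y>-200)&(y<20)
    m=near&(b>r+40)&(b>90); Q=P[m]; print("blue",m.sum(),Q.mean(0),Q.min(0),Q.max(0), cv2.minAreaRect(Q[:,:2].astype(np.float32)))
    m=near&(z>50)&(z<110)&(b<r+30)&(y>-150); Q=P[m]; print("handle",m.sum(),Q.mean(0),np.nanmedian(Q[:,2]),cv2.minAreaRect(Q[:,:2].astype(np.float32)),cv2.fitLine(Q[:,:2].astype(np.float32),cv2.DIST_HUBER,0,.01,.01).ravel())
    tr=(x>420)&(x<720)&(y>120)&(y<345)
    m=tr&(z>36)&(z<54); Q=P[m]; print("trayrim",m.sum(),np.median(Q[:,2]),cv2.minAreaRect(Q[:,:2].astype(np.float32)))
    m=(x>420)&(x<620)&(y>370)&(y<520)&(z>52)&(z<70); Q=P[m]; 
    A=np.c_[2*Q[:,:2],np.ones(len(Q))]; s=np.linalg.lstsq(A,(Q[:,:2]**2).sum(1),rcond=None)[0]; print("jar",m.sum(),s[:2],np.sqrt(s[2]+s[:2]@s[:2]),np.median(Q[:,2]),cv2.minEnclosingCircle(Q[:,:2].astype(np.float32)))
    ic=(z>100)&(x>380)&(x<900)&(y>-300)&(y<200); Q=P[ic]; 
    if len(Q): print("inc minx",Q[np.argsort(Q[:,0])[:200]].mean(0),"max y",Q[np.argsort(-Q[:,1])[:200]].mean(0))
    # crops
    def crop(cx,cy,w,name,k=8):
        cv2.imwrite(name,cv2.resize(c["image"][cy-w:cy+w,cx-w:cx+w],None,fx=k,fy=k,interpolation=cv2.INTER_CUBIC))
    if n=="top":
        A=cv2.resize(c["image"][170:260,215:290],None,fx=6,fy=6,interpolation=cv2.INTER_CUBIC)
        B=cv2.resize(c["image"][200:275,340:395],None,fx=7,fy=7,interpolation=cv2.INTER_CUBIC)[:540]
        o=np.zeros((540,800,3),np.uint8); o[:A.shape[0],:A.shape[1]]=A; o[:B.shape[0],450:450+min(350,B.shape[1])]=B[:,:350]; cv2.imwrite("pics/crop0.png",o)
E
```

```text
top table z 0.3689325794242677
blue 597 [508.9 -86.7  11.3] [ 459.1 -133.5   -7.5] [560.9 -34.9  35.3] ((508.9940185546875, -86.508056640625), (76.39688110351562, 82.18655395507812), 63.5423698425293)
handle 238 [473.2 -42.9  81.2] 81.69883519187454 ((503.4520263671875, -65.75859832763672), (210.70361328125, 133.44725036621094), 10.872832298278809) [  1.   -0.1 442.5 -43. ]
trayrim 580 42.55537112213449 ((571.1004028320312, 225.2104034423828), (215.42945861816406, 209.51364135742188), 24.010316848754883)
jar 177 [507.8 467.4] 47.07425190263483 60.37648039707233 ((507.85430908203125, 467.8968811035156), 50.24413299560547)
inc minx [573.3  71.7 845.9] max y [894.  168.8 492.5]
scene table z -0.6518755833549221
blue 455 [509.2 -92.7  11. ] [ 454.1 -158.1   -4.8] [567.2 -36.7  79.7] ((500.31109619140625, -90.20744323730469), (95.46351623535156, 123.6126480102539), 62.844947814941406)
handle 417 [491.5 -39.2  78. ] 79.56791369374275 ((503.90142822265625, -65.24813842773438), (212.730224609375, 135.4288330078125), 10.354669570922852) [  1.   -0.1 453.7 -38. ]
trayrim 743 42.24008967231987 ((590.6029052734375, 208.3871307373047), (236.8198699951172, 261.185546875), 23.84783935546875)
jar 404 [507.7 469.7] 47.29277561230026 58.23147434724831 ((507.4447326660156, 468.3164367675781), 51.16582489013672)
inc minx [578.5  83.5 391.6] max y [895.6 171.5 361.2]
```

View pics/crop0.png

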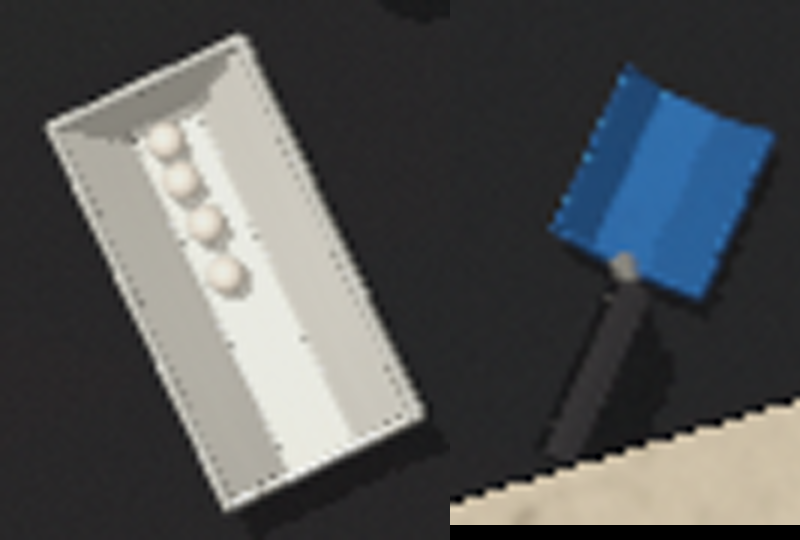

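The crop shows the tray rim corners at (48,125), (243,37), (425,412) and (225,510). The balls are at (165,142), (183,181), (206,224) and (226,273). The scoop rim corners are at (627,65), (775,133), (700,300) and (550,230), and its handle runs from (628,290) to (560,457).

```bash
python3 - <<'E'
from h import *
np.set_printoptions(precision=1,suppress=True)
c=dict(np.load("top0.npz"))
f=lambda X,Y,k,u0,v0,z: px2w(c,u0+(X+.5)/k-.5,v0+(Y+.5)/k-.5,z)[:2]
T=np.array([f(*p,6,215,170,45) for p in [(48,125),(243,37),(425,412),(225,510)]]); print("tray",T)
far=(T[0]+T[1])/2;near=(T[2]+T[3])/2; d=far-near; print(np.linalg.norm(d),np.linalg.norm(T[0]-T[1]),np.linalg.norm(T[2]-T[3]))
yaw=np.arctan2(d[1],d[0]); ex=d/np.linalg.norm(d); 
o=(far+near)/2-3.5*ex; ey=np.array([-ex[1],ex[0]]); print("tray origin",o,"yaw",np.degrees(yaw))
for p in [(165,142),(183,181),(206,224),(226,273)]:
    q=f(*p,6,215,170,14)-o; print("ball",q@ex,q@ey)
S=np.array([f(X-450,Y,7,340,200,26) for X,Y in [(627,65),(775,133),(700,300),(550,230)]]); print("scoop",S)
d=(S[0]+S[1]-S[2]-S[3])/2; print(np.linalg.norm(d),np.linalg.norm(S[0]-S[1]),np.linalg.norm(S[2]-S[3]),"yaw",np.degrees(np.arctan2(d[1],d[0])),"orig",S.mean(0))
H=[f(X-450,Y,7,340,200,83) for X,Y in [(629,293),(560,457)]]; d=H[0]-H[1]; print(H,np.linalg.norm(d),np.degrees(np.arctan2(d[1],d[0])))
for n in("top","scene"):
    c=dict(np.load(f"{n}0.npz")); P=cloud(c); im=c["image"].astype(int); x,y,z=P[...,0],P[...,1],P[...,2]
    m=(x>360)&(x<480)&(y>-90)&(y<-10)&(z>60)&(z<100)&(im.max(2)<90); Q=P[m].astype(np.float32); print(n,m.sum(),Q.mean(0),cv2.minAreaRect(Q[:,:2]),cv2.fitLine(Q[:,:2],cv2.DIST_HUBER,0,.01,.01).ravel())
    tr=(x>440)&(x<700)&(y>165)&(y<345)&(z>38)&(z<54)&(im.min(2)>100);Q=P[tr].astype(np.float32); print(tr.sum(),cv2.minAreaRect(Q[:,:2]))
E
```

```text
tray [[625.4 361.3]
 [667.9 262.2]
 [476.6 174.9]
 [430.2 275.9]]
211.67956375329535 107.82799381134835 111.16433638354192
tray origin [546.8 267.2] yaw 24.063948942929045
ball 80.79781093513078 4.47008279781802
ball 58.62798653768573 4.662426853927521
ball 33.543817234627674 3.4149752746650432
ball 6.388164503785395 4.865838963373704
scoop [[ 561.   -70.9]
 [ 529.7 -134.6]
 [ 457.8  -98.8]
 [ 489.8  -34.6]]
80.1316940177751 70.89273565507163 71.74004027008552 yaw -26.731439609504193 orig [509.6 -84.7]
[array([460.9, -58.2]), array([393.2, -26.7])] 74.65532294907385 -24.982538799962455Traceback (most recent call last):
  File "<stdin>", line 16, in <module>
cv2.error: OpenCV(4.12.0) /io/opencv/modules/imgproc/src/convhull.cpp:143: error: (-215:Assertion failed) total >= 0 && (depth == CV_32F || depth == CV_32S) in function 'convexHull'
```

```bash
cat >> h.py <<'E'
from scipy.spatial.transform import Rotation as Ro
TO=np.array([546.8,267.2]); TY=np.radians(24.06)
G=np.array([-70.,0,72.])          # grip in scoop frame
def scoopR(yaw,pitch): # pitch>0 = nose up
    return Ro.from_euler("ZY",[yaw,-pitch]).as_matrix()
FL=np.array([[1,0,0],[0,-1,0],[0,0,-1.]])   # tool axes in scoop frame (x along scoop x)
def tcp(ref,yaw,pitch=0,at=(0,0,0),s=1):
    """TCP pose that puts the scoop-frame point `at` at world `ref`."""
    R=scoopR(yaw,pitch); F=FL@np.diag([s,s,1.]); p=np.array(ref,float)+R@(G-np.array(at,float)+np.array([0,0,-19.]))
    return p,R@F
def tray(x,y,z):
    c,s=np.cos(TY),np.sin(TY); return np.array([TO[0]+c*x-s*y,TO[1]+s*x+c*y,z])
E
python3 - <<'E'
from h import *
np.set_printoptions(precision=2,suppress=True)
c=dict(np.load("top0.npz"))
f=lambda X,Y,k,u0,v0,z: px2w(c,u0+(X+.5)/k-.5,v0+(Y+.5)/k-.5,z)[:2]
for p in [(182,240),(256,237),(230,345),(304,338)]:
    q=f(*p,6,215,170,4)-TO; ct,st=np.cos(TY),np.sin(TY); print("seam",q@[ct,st],q@[-st,ct])
SY=np.radians(-26); S=[509.6,-84.7,0]
J=np.array([467,262.])
for s in(1,-1):
    print("s",s)
    L=[("grasp",tcp(S,SY,0,s=s)),("grasp up",tcp([S[0],S[1],120],SY,0,s=s)),("pull",tcp([480,-40,100],-.1,0,s=s)),("tray near",tcp(tray(-52,0,5),TY,0,s=s)),("above",tcp(tray(-52,0,70),TY,0,s=s)),("trayfar",tcp(tray(92,0,4),TY,np.radians(5),(40,0,0),s=s)),
     ("lift",tcp(tray(100,0,90),TY,np.radians(20),(40,0,0),s=s))]
    for n,(p,R) in L: print(n,p,robot.inverse_kinematics(p,R))
    for y in range(0,180,20):
        print("dump yaw",y,[(pi,robot.inverse_kinematics(*tcp([507.8,468.2,65],np.radians(y),np.radians(pi),(40,0,0),s=s)) is not None) for pi in(20,0,-30,-45,-60)])
print(robot.read_state()["time"],robot.read_state()["eef_pos"])
E
```

```text
seam 32.28442292446358 18.078550351933934
seam 17.354295221560694 -17.011533128168317
seam -27.265636145908072 18.770500356673537
seam -40.320361094575475 -17.103365601643553
s 1
grasp [446.68 -54.01  53.  ] [-0.05  0.56  0.05  2.18 -0.07  0.4  -1.97]
grasp up [446.68 -54.01 173.  ] [ 0.05  0.33 -0.08  2.1   0.04  0.71 -2.08]
pull [410.35 -33.01 153.  ] [ 0.11  0.32 -0.21  2.2   0.11  0.63 -1.85]
tray near [435.4  217.46  58.  ] [-0.31  0.6  -0.36  2.07  0.4   0.53 -2.12]
above [435.4  217.46 123.  ] [-0.16  0.52 -0.56  2.03  0.42  0.71 -2.13]
trayfar [526.53 258.15  47.21] [-0.37  0.69 -0.27  1.9   0.38  0.52 -2.05]
lift [527.17 258.44 102.18] [-0.54  0.53 -0.06  2.1   0.5   0.19 -2.21]
dump yaw 0 [(20, True), (0, True), (-30, True), (-45, True), (-60, False)]
dump yaw 20 [(20, True), (0, True), (-30, True), (-45, False), (-60, False)]
dump yaw 40 [(20, False), (0, True), (-30, True), (-45, False), (-60, False)]
dump yaw 60 [(20, True), (0, True), (-30, True), (-45, False), (-60, False)]
dump yaw 80 [(20, True), (0, True), (-30, True), (-45, True), (-60, False)]
dump yaw 100 [(20, T
[... 823 characters left out ...]
 True), (0, True), (-30, True), (-45, True), (-60, False)]
dump yaw 20 [(20, True), (0, True), (-30, True), (-45, False), (-60, False)]
dump yaw 40 [(20, True), (0, True), (-30, True), (-45, False), (-60, False)]
dump yaw 60 [(20, True), (0, True), (-30, True), (-45, False), (-60, False)]
dump yaw 80 [(20, True), (0, True), (-30, True), (-45, True), (-60, False)]
dump yaw 100 [(20, True), (0, True), (-30, True), (-45, True), (-60, True)]
dump yaw 120 [(20, True), (0, True), (-30, True), (-45, True), (-60, True)]
dump yaw 140 [(20, True), (0, True), (-30, True), (-45, True), (-60, True)]
dump yaw 160 [(20, True), (0, True), (-30, True), (-45, True), (-60, True)]
0.95 [ 267.21 -564.99  231.29]
```

```bash
python3 - <<'E'
from h import *
np.set_printoptions(precision=2,suppress=True)
SY=np.radians(-26); S=[509.6,-84.7]; s=-1
st=lambda:robot.read_state()
p,R=tcp([*S,110],SY,0,s=s); 
try: robot.movep(p,R)
except robot.PlanningError as e: print(e)
t=st(); print(t["time"],t["eef_pos"],t["qpos"])
p,R=tcp([*S,0],SY,0,s=s)
print(robot.movel(p,R,max_speed=120,guard=8)); t=st(); print(t["time"],t["eef_pos"],t["ft_force"])
robot.clamp(); t=st(); print(t["time"],t["finger_gap"],t["gripper_force"],t["ft_force"])
p,R=tcp([*S,25],SY,0,s=s); robot.movel(p,R,max_speed=80); t=st(); print(t["time"],t["eef_pos"],t["ft_force"],t["torque"])
c=robot.camera("top"); cv2.imwrite("pics/g1.png",cv2.resize(c["image"][180:280,320:420],(600,600),interpolation=cv2.INTER_CUBIC)); np.savez("top1.npz",**c)
E
```

```text
2.9167 [446.83 -54.88 162.99] [ 0.54  0.42 -0.7   2.08  0.39  0.77  0.72]
False
3.9833 [446.99 -54.02  53.48] [ 0.35  0.04 -0.35]
4.625 15.073734627293934 58.347262144088745 [-1.97  0.55  5.75]
5.0833 [446.76 -54.25  78.09] [-0.9  -0.6  -0.64] [0.04 0.11 0.07]
```

View pics/g1.png

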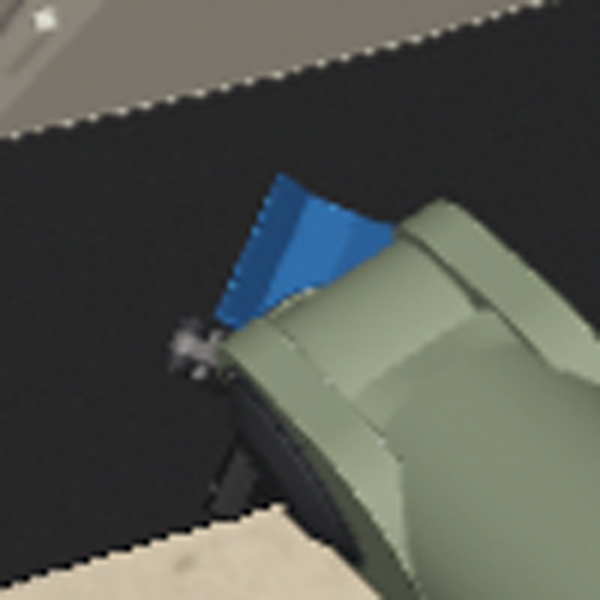

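The scoop is gripped (gap 15 mm, 58 N). In the crop its left rim runs from (278,172) to (218,320), with the nose clear of the incubator. I'll check the in-hand offset against that rim, then move to the tray.

```bash
python3 - <<'E'
from h import *
np.set_printoptions(precision=2,suppress=True)
c=dict(np.load("top1.npz")); s=-1; st=lambda:robot.read_state()
t=st(); R=t["tool_rot"]@np.linalg.inv(FL@np.diag([s,s,1.])); O=t["eef_pos"]-R@(G-[0,0,19.5])
for X,Y in[(278,172),(218,320)]:
    w=px2w(c,320+(X+.5)/6-.5,180+(Y+.5)/6-.5,50.6); print("rim corner in scoop frame",R.T@(w-O))
SY=np.radians(-26)
for ref,yaw in[([485,-60,75],np.radians(-15)),([470,0,90],0.),([470,110,90],np.radians(12)),(tray(-52,.4,80),TY)]:
    p,Q=tcp(ref,yaw,0,s=s)
    try: robot.movel(p,Q,max_speed=150)
    except robot.PlanningError as e: print("PE",e); break
    t=st(); print(t["time"],t["eef_pos"],p,t["qpos"])
c=robot.camera("scene"); cv2.imwrite("pics/g2.png",cv2.resize(c["image"][150:300,200:400],(800,600),interpolation=cv2.INTER_CUBIC))
E
```

```text
rim corner in scoop frame [39.7  36.02 25.27]
rim corner in scoop frame [-40.84  33.36  25.27]
5.675 [417.6  -42.26 127.6 ] [417.39 -41.88 128.  ] [ 0.54  0.45 -0.72  2.18  0.48  0.67  0.78]
6.1417 [400.1   -0.   142.45] [400.   0. 143.] [ 0.52  0.42 -0.82  2.21  0.48  0.69  0.93]
6.925 [401.44  94.53 142.74] [401.53  95.45 143.  ] [ 0.33  0.45 -0.88  2.18  0.53  0.73  0.87]
7.925 [435.14 216.78 132.92] [435.24 217.83 133.  ] [ 0.07  0.59 -0.88  2.02  0.62  0.83  0.82]
```

View pics/g2.png

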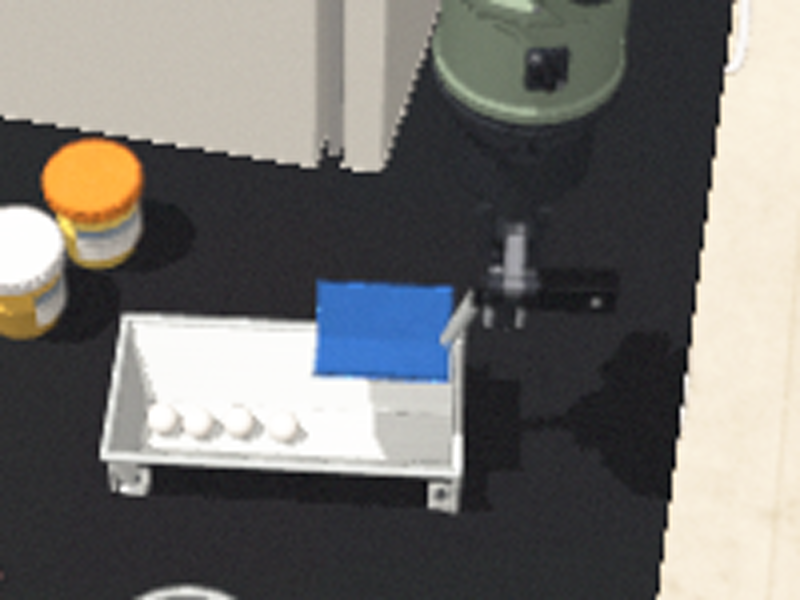

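The picture shows the scoop held level above the empty near half of the tray, with the four balls at (165..285,425) clear ahead of it. Next I'll lower it and scoop.

```bash
cat >> h.py <<'E'
s=-1
st=lambda:robot.read_state()
def go(ref,yaw,pitch=0,at=(0,0,0),v=100,guard=None,q=False):
    p,Q=tcp(np.array(ref)+[0,0,.5],yaw,np.radians(pitch),at,s)
    r=robot.movel(p,Q,max_speed=v,guard=guard); t=st()
    if not q: print(round(t["time"],2),r,"err",np.round(t["eef_pos"]-p,2),"F",np.round(t["ft_force"],1),"T",np.round(t["torque"],2))
    return r
E
python3 - <<'E'
from h import *
go(tray(-53,.4,20),TY,v=100,guard=8)
r=go(tray(-53,.4,4.3),TY,v=40,guard=5)
c=robot.camera("top"); cv2.imwrite("pics/g3.png",cv2.resize(c["image"][170:270,200:310],(660,600),interpolation=cv2.INTER_CUBIC))
if abs(st()["eef_pos"][2]-57.8)<3:
    r=go(tray(40,.4,4.6),TY,0,(40,0,0),v=60,guard=10)
    if not r: r=go(tray(92,.4,4.6),TY,0,(40,0,0),v=40,guard=10)
t=st(); R=t["tool_rot"]@FL@np.diag([s,s,1.]); n=t["eef_pos"]-R@(G-[40,0,19.]); ct,sn=np.cos(TY),np.sin(TY); print("nose tray x",(n[:2]-TO)@[ct,sn],n[2])
c=robot.camera("scene"); cv2.imwrite("pics/g4.png",cv2.resize(c["image"][200:300,210:343],(798,600),interpolation=cv2.INTER_CUBIC))
E
```

```text
8.72 False err [0.09 0.18 0.32] F [-0.1  0.9 -0.3] T [-0.01  0.03 -0.02]
9.04 True err [1.21 0.53 5.58] F [ 5.6  1.4 -1.8] T [ 0.39 -1.18 -0.03]
nose tray x -11.549546824060128 10.895354221848159
```

View pics/g4.png

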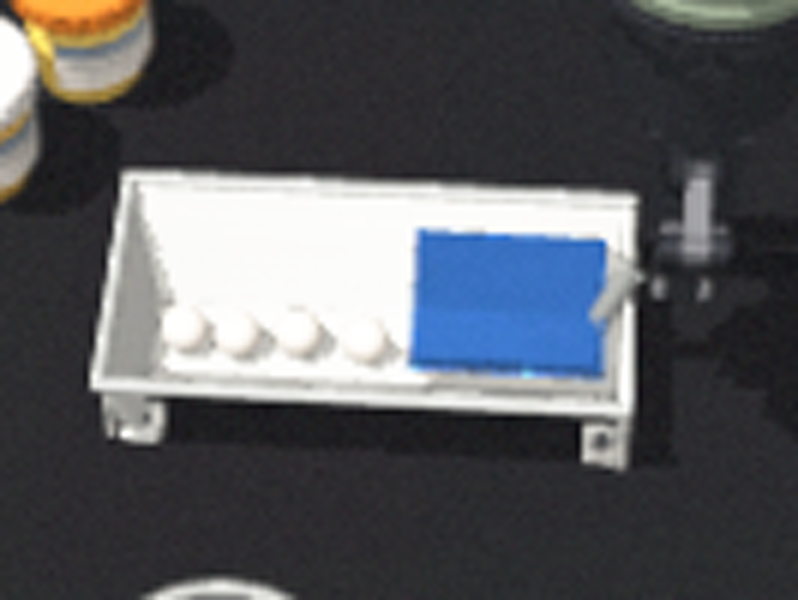

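The picture shows the scoop in the tray. Its neck, at (615,290), is bearing on the near wall, so I'll shift it a few mm forward and lower it again.

```bash
python3 - <<'E'
from h import *
go(tray(-50,.4,13),TY,v=40)
go(tray(-46,.4,13),TY,v=40)
r=go(tray(-46,.4,4.3),TY,v=30,guard=5)
if not r or abs(st()["eef_pos"][2]-57.8)<1.5:
    r=go(tray(40,.4,4.8),TY,0,(40,0,0),v=60,guard=10)
    if not r: r=go(tray(92,.4,4.6),TY,0,(40,0,0),v=40,guard=10)
t=st(); R=t["tool_rot"]@FL@np.diag([s,s,1.]); n=t["eef_pos"]-R@(G-[40,0,19.]); ct,sn=np.cos(TY),np.sin(TY); print("nose tray x",(n[:2]-TO)@[ct,sn],n[2])
c=robot.camera("scene"); cv2.imwrite("pics/g5.png",cv2.resize(c["image"][200:300,210:343],(798,600),interpolation=cv2.INTER_CUBIC))
E
```

```text
9.39 False err [-0.04 -0.05 -0.03] F [-0.5 -0.1 -1.6] T [ 0.03  0.09 -0.  ]
9.64 False err [ 0.13  0.05 -0.08] F [ 1.6  0.3 -0.5] T [-0.04  0.07  0.06]
10.0 True err [-0.28 -0.17 -0.7 ] F [-1.2 -0.8  9.7] T [-0.18  0.17 -0.03]
10.21 True err [-42.06 -18.82  -1.18] F [-0.7 -0.8  7.2] T [-0.21  0.03 -0.02]
nose tray x -6.178041267885659 3.925681162504006
```

View pics/g5.png

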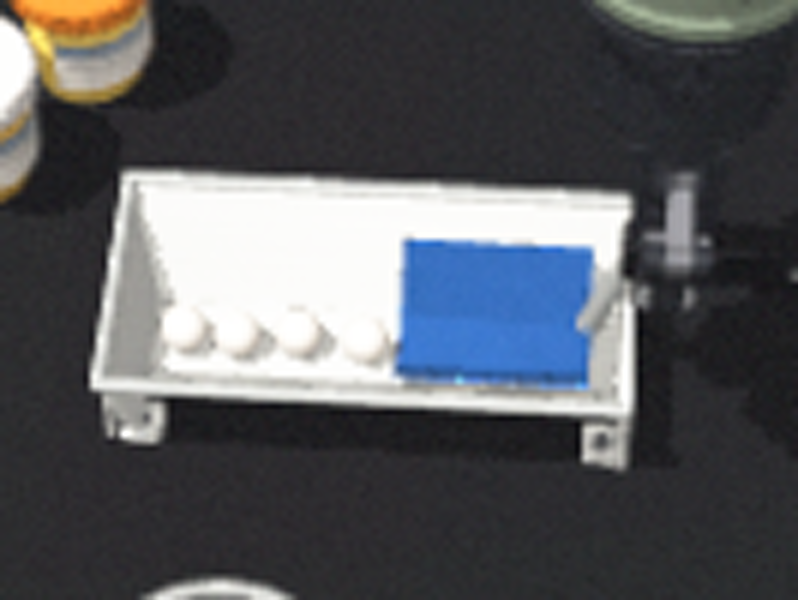

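The scoop now sits flat on the tray floor, with the first ball just ahead of the nose at (365,340). I'll lift it slightly to take off the load, then push forward.

```bash
python3 - <<'E'
from h import *
go(tray(-46,.4,5.2),TY,v=20); robot.wait(.2)
r=go(tray(40,.4,4.8),TY,0,(40,0,0),v=60,guard=12)
if not r: r=go(tray(91,.4,4.8),TY,0,(40,0,0),v=40,guard=12)
t=st(); R=t["tool_rot"]@FL@np.diag([s,s,1.]); n=t["eef_pos"]-R@(G-[40,0,19.5]); ct,sn=np.cos(TY),np.sin(TY); print("nose tray x",(n[:2]-TO)@[ct,sn],n[2])
c=robot.camera("scene"); cv2.imwrite("pics/g6.png",cv2.resize(c["image"][200:300,210:343],(798,600),interpolation=cv2.INTER_CUBIC))
E
```

```text
10.51 False err [-0.12 -0.06 -0.15] F [-0.7  0.6 -1. ] T [-0.04  0.05  0.02]
11.62 False err [-0.31 -0.1  -0.05] F [ 0.3  0.5 -0.8] T [-0.04  0.11  0.02]
13.05 False err [-0.1  -0.09  0.02] F [-0.3 -0.2 -1.7] T [-0.09  0.15 -0.02]
nose tray x 90.87594706498808 5.816115497733442
```

View pics/g6.png

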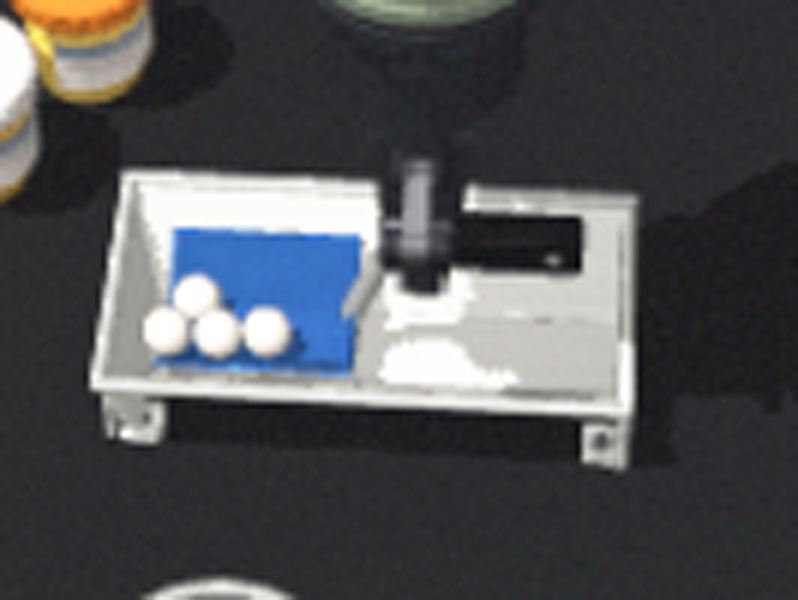

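Three balls are in the scoop. The fourth, at (165,330), is at the lip against the end wall. I'll push the last few mm with a force guard, then tilt about the nose so the balls roll back.

```bash
cat >> h.py <<'E'
def balls(c):
    "white-ball blobs on the blue blade: world-ish pixels"
    return [(round(r["conf"],2),np.round(r["centre"])) for r in robot.recognise(c,"ball_0_center")]
E
python3 - <<'E'
from h import *
r=go(tray(96,.4,4.8),TY,0,(40,0,0),v=30,guard=10)
t=st(); R=t["tool_rot"]@FL@np.diag([s,s,1.]); e=t["eef_pos"]
p,_=tcp(tray(0,.4,5.3),TY,0,(40,0,0),s); ct,sn=np.cos(TY),np.sin(TY); nx=(e-p)[:2]@[ct,sn]; print("nose x",nx)
go(tray(nx-.7,.4,5),TY,5,(40,0,0),v=30)
go(tray(nx-.5,.4,5.3),TY,11,(40,0,0),v=30); robot.wait(.4)
print(nx)
c=robot.camera("scene"); cv2.imwrite("pics/g7.png",cv2.resize(c["image"][200:300,210:343],(798,600),interpolation=cv2.INTER_CUBIC)); print(balls(c))
E
```

```text
13.34 True err [-0.77 -0.45 -0.41] F [-1.1 -0.2 -2.3] T [-0.16  0.35 -0.01]
nose x 95.11186595975163
13.82 False err [-0.14  0.6   2.71] F [-24.  -13.1  59.9] T [-2.29  3.7  -0.1 ]
14.39 False err [-0.65 -0.03  1.67] F [-25.3 -14.4  49.6] T [-2.13  3.11 -0.23]
95.11186595975163
[(0.5, array([264., 257.]))]
```

View pics/g7.png

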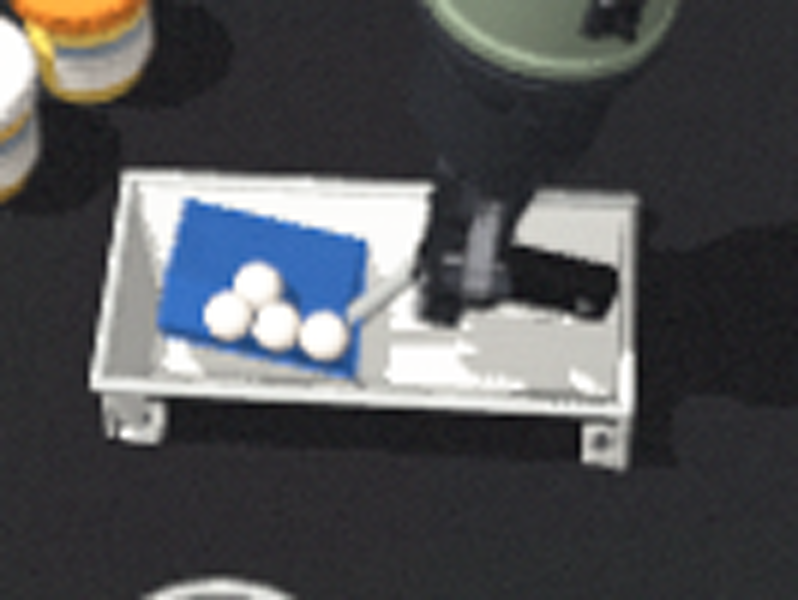

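All four balls are in the scoop and have rolled to its back (205–345, 260–335). The tilt also pressed the heel of the blade on the tray floor with about 60 N, because the blade cannot pivot on its nose there. I'll lift now and re-measure the scoop's pitch in the hand.

```bash
python3 - <<'E'
from h import *
np.set_printoptions(precision=1,suppress=True)
nx=94.5
go(tray(nx,.4,25),TY,11,(40,0,0),v=50)
go(tray(nx,.4,80),TY,14,(40,0,0),v=70); robot.wait(.2)
t=st(); R=t["tool_rot"]@(FL@np.diag([s,s,1.])).T; O=t["eef_pos"]-R@(G-[0,0,19.5])
for n in("scene","top"):
    c=robot.camera(n); np.savez(f"{n}8.npz",**c); P=(cloud(c)-O)@R; im=c["image"].astype(int); b,g,r=im[...,0],im[...,1],im[...,2]
    box=(abs(P[...,0]+20)<130)&(abs(P[...,1])<45)&(P[...,2]>-40)&(P[...,2]<100)
    m=box&(b>r+40)&(b>80); Q=P[m]; print(n,m.sum(),Q.min(0),Q.max(0))
    for y0,y1 in((-36,-20),(-12,12),(20,36)):
        q=Q[(Q[:,1]>y0)&(Q[:,1]<y1)]
        if len(q)>15:
            A=np.c_[q[:,:2],np.ones(len(q))]; k=np.linalg.lstsq(A,q[:,2],rcond=None)[0]; print("strip",y0,len(q),"slope x deg",np.degrees(np.arctan(k[0])),"y",np.degrees(np.arctan(k[1])),"z at 0",k[2])
    m=box&(P[...,0]<-95)&(P[...,2]>45)&(im.max(2)<90); q=P[m]; print("handle",m.sum(),np.median(q,0) if len(q) else 0,np.polyfit(q[:,0],q[:,2],1) if len(q)>5 else 0)
    w=box&(im.min(2)>130)&(P[...,0]>-45)&(P[...,0]<45); print("white px",w.sum(),P[w].mean(0) if w.any() else 0)
    cv2.imwrite(f"pics/h_{n}.png",c["image"])
print(st()["time"])
E
```

```text
15.43 False err [ 0.1 -0.1 -0. ] F [ 0.3  0.2 -2.3] T [-0.2  0.4  0. ]
16.28 False err [-0.  -0.1 -0.2] F [ 0.4  0.9 -2.4] T [-0.3  0.5 -0. ]
scene 579 [-41.3 -37.1   8.9] [40.9 36.8 46.2]
strip -36 302 slope x deg 4.544259722574643 y -45.38931773246408 z at 0 3.7279795419723265
strip -12 90 slope x deg -7.944127358593615 y -6.973042609511113 z at 0 21.182327170769017
strip 20 40 slope x deg 2.61955970404366 y 40.83397043640176 z at 0 9.799649068595652
handle 161 [-116.4    5.2   83.5] [ 0.1 91.7]
white px 307 [-4.9  8.2 24.8]
top 500 [-42.6 -35.5   4.9] [39.6 34.4 48.3]
strip -36 147 slope x deg 4.209004497932685 y -50.325163201187806 z at 0 -0.6092219292093586
strip -12 104 slope x deg -0.21523459169878054 y 11.812062302806696 z at 0 19.397256036605754
strip 20 140 slope x deg 3.9883180578399364 y 47.208773050931796 z at 0 3.756202523887398
handle 0 0 0
white px 250 [-7.5  2.8  9.6]
16.5833
```

The scoop has swivelled about 4.5° nose-up in the hand. That is harmless, so I'll add it to the model and carry the balls to the jar.

```bash
cat >> h.py <<'E'
DEL=np.radians(4.5)   # scoop nose-up relative to tool, swivelled about the grip
def tcp(ref,yaw,pitch=0,at=(0,0,0),s=1):
    R=scoopR(yaw,pitch); Rt=scoopR(yaw,pitch-DEL)
    return np.array(ref,float)+R@(G-np.array(at,float))+Rt@[0,0,-19.], Rt@FL@np.diag([s,s,1.])
JC=np.array([507.8,468.4])
E
python3 - <<'E'
from h import *
np.set_printoptions(precision=2,suppress=True)
for yd in(95,105,115,125):
    d=np.array([np.cos(np.radians(yd)),np.sin(np.radians(yd))])
    print(yd,[robot.inverse_kinematics(*tcp([*(JC-22*d),68],np.radians(yd),np.radians(pi),(40,0,0),s)) for pi in(16,-20,-55)])
try:
    go([590,290,105],TY,16,v=80)
    for o,yd in(([565,325],45),([545,360],65),([530,390],85),([524,404],105)):
        go([*o,108],np.radians(yd),16,v=90)
except robot.PlanningError as e: print("PE",e)
print(st()["qpos"])
E
```

```text
95 [array([ 0.14,  0.93, -1.11,  1.78,  0.87,  0.89,  1.95]), array([-0.35,  0.93, -0.94,  1.41,  0.89,  1.6 ,  1.83]), array([-1.18,  1.17,  0.38,  0.91,  0.33,  1.89,  2.33])]
105 [array([ 0.15,  1.  , -1.15,  1.68,  0.87,  0.99,  2.17]), array([-0.34,  0.94, -0.96,  1.42,  0.96,  1.59,  1.97]), array([-1.06,  1.08, -0.04,  1.03,  0.69,  1.87,  2.22])]
115 [array([ 0.13,  1.06, -1.19,  1.58,  0.88,  1.09,  2.39]), array([-0.33,  0.94, -0.98,  1.43,  1.04,  1.56,  2.12]), array([-0.9 ,  1.05, -0.45,  1.15,  1.03,  1.92,  2.14])]
125 [array([-1.05,  1.08,  1.01,  1.54, -1.13,  1.25, -2.28]), array([-0.32,  0.94, -1.  ,  1.45,  1.11,  1.53,  2.26]), array([-0.8 ,  1.04, -0.66,  1.28,  1.23,  1.92,  2.15])]
17.15 False err [ 0.08 -0.28 -0.33] F [-0.7  0.2 -1.9] T [-0.23  0.39  0.  ]
17.67 False err [-0.01 -0.38 -0.57] F [ 0.1 -0.5 -2.1] T [-0.32  0.33  0.  ]
18.17 False err [-0.24 -0.12 -0.34] F [ 0.1  0.1 -2.4] T [-0.46  0.14 -0.  ]
18.67 False err [-0.49 -0.15 -0.22] F [ 0.2  0.3 -2.3] T [-0.56  0.09 -0.03]
19.17 False err [-0.72 -0.11 -0.09] F [-0.1 -0.2 -2.3] T [-0.46 -0.11  0.05]
[ 0.18  0.94 -1.21  1.66  0.81  1.06  2.21]
```

```bash
python3 - <<'E'
from h import *
np.set_printoptions(precision=2,suppress=True)
y=np.radians(105); d=np.array([np.cos(y),np.sin(y)]); N=(40,0,0)
try:
    go([*(JC-22*d),92],y,8,N,v=60)
    for pi,z in((0,76),(-12,70),(-25,68),(-38,68),(-50,68)): go([*(JC-22*d),z],y,pi,N,v=70)
except robot.PlanningError as e: print("PE",e)
robot.wait(.6); t=st(); print(t["time"],t["ft_force"],t["qpos"])
for n in("scene","top"):
    c=robot.camera(n); cv2.imwrite(f"pics/d_{n}.png",c["image"]); print(balls(c))
a=cv2.imread("pics/d_scene.png")[190:350,190:340]; b=cv2.imread("pics/d_top.png")[160:300,140:300]
cv2.imwrite("pics/d.png",np.hstack([cv2.resize(a,(400,427)),cv2.resize(b,(400,427))]))
E
```

```text
19.56 False err [-0.85  0.6   0.51] F [ 0.4 -0.4 -2.3] T [-0.28 -0.06 -0.05]
19.87 False err [-0.58  0.75  0.35] F [-0.2 -0.1 -1.8] T [-0.05 -0.02  0.01]
20.32 False err [ 0.2  -0.42 -0.21] F [ 0.4 -0.8 -2.4] T [0.25 0.04 0.  ]
20.85 False err [ 0.72 -1.13 -0.48] F [ 0.3 -0.5 -2. ] T [0.56 0.14 0.02]
21.4 False err [ 0.86 -1.1  -0.24] F [-0.1 -0.5 -0.7] T [ 0.82  0.23 -0.01]
22.05 False err [ 0.66 -0.75  0.29] F [ 0.6 -0.3 -0.8] T [1.04 0.23 0.  ]
22.65 [-0.2   0.28 -0.6 ] [-0.86  1.04 -0.42  1.08  0.88  1.92  2.09]
[]
[]
```

```bash
python3 - <<'E'
from h import *
np.set_printoptions(precision=2,suppress=True)
y=np.radians(105); d=np.array([np.cos(y),np.sin(y)]); N=(40,0,0)
try:
    go([*(JC-22*d),80],y,-25,N,v=110); go([*(JC-26*d),100],y,0,N,v=110)
    for o,yd in(([530,390],80),([535,340],50),([515,260],24),([485,170],5),([480,110],-10),([485,55],-26)):
        go([*o,115],np.radians(yd),0,v=150)
except robot.PlanningError as e: print("PE",e)
robot.wait(.2);t=st(); print(t["time"],t["qpos"],t["ft_force"])
R=t["tool_rot"]@(FL@np.diag([s,s,1.])).T; O=t["eef_pos"]-R@(G-[0,0,19.5])
ims=[]
for n in("scene","top"):
    c=robot.camera(n); ims.append(c["image"]); P=(cloud(c)-O)@R; im=c["image"].astype(int); b,g,r=im[...,0],im[...,1],im[...,2]
    box=(abs(P[...,0]+20)<130)&(abs(P[...,1])<45)&(P[...,2]>-40)&(P[...,2]<100)
    Q=P[box&(b>r+40)&(b>80)]
    for y0,y1 in((-36,-20),(-12,12),(20,36)):
        q=Q[(Q[:,1]>y0)&(Q[:,1]<y1)]
        if len(q)>15: k=np.linalg.lstsq(np.c_[q[:,:2],np.ones(len(q))],q[:,2],rcond=None)[0]; print(n,"strip",y0,len(q),np.degrees(np.arctan(k[0])),k[2])
    q=P[box&(P[...,0]<-95)&(P[...,2]>45)&(im.max(2)<90)]; print("handle",len(q),np.polyfit(q[:,0],q[:,2],1) if len(q)>5 else 0)
a=ims[0][140:360,190:390]; b=ims[1][180:280,140:400]
cv2.imwrite("pics/d2.png",np.vstack([cv2.resize(a,(436,480))[:,:],np.zeros((0,436,3),np.uint8)])) if 0 else None
o=np.zeros((600,800,3),np.uint8); o[:440,:400]=cv2.resize(a,(400,440),interpolation=cv2.INTER_CUBIC); o[:400,400:]=cv2.resize(ims[1][200:260,155:215],(400,400),interpolation=cv2.INTER_CUBIC)
o[440:600,:400]=cv2.resize(ims[1][170:250+20,170:420],(400,160)); cv2.imwrite("pics/d2.png",o)
E
```

```text
23.45 False err [ 0.47 -0.74  0.64] F [-0.8  1.  -2.3] T [0.6  0.22 0.  ]
24.12 False err [-0.57  0.87 -0.39] F [-0.4  0.4 -1.2] T [ 0.09  0.02 -0.01]
24.71 False err [-0.51  1.45 -0.09] F [-0.3 -0.1 -1.1] T [ 0.04  0.   -0.04]
25.38 False err [ 0.16  0.64 -0.09] F [ 0.6  0.7 -0.8] T [0.03 0.01 0.03]
25.98 False err [0.54 1.01 0.17] F [ 0.6 -0.1 -0.8] T [ 0.07 -0.09 -0.  ]
26.64 False err [0.66 1.18 0.15] F [-0.1  0.5 -0.4] T [ 0.04 -0.03 -0.02]
27.07 False err [0.49 0.69 0.02] F [ 0.3 -0.  -1.7] T [ 0.08 -0.03 -0.04]
27.5 False err [ 0.3   0.85 -0.04] F [-0.1  1.5 -0.6] T [-0.01 -0.01 -0.  ]
27.7 [-0.06  0.35 -0.3   2.09  0.07  0.76  0.73] [ 0.3  -0.39 -1.76]
scene strip -12 203 -1.139291204085418 17.054510712508943
scene strip 20 50 -5.3902622348468645 17.847931056729312
handle 203 [ 0.14 96.77]
top strip 20 61 1.1948365262959528 2.885748211777636
handle 70 [ 0.1  96.15]
```

View pics/d2.png

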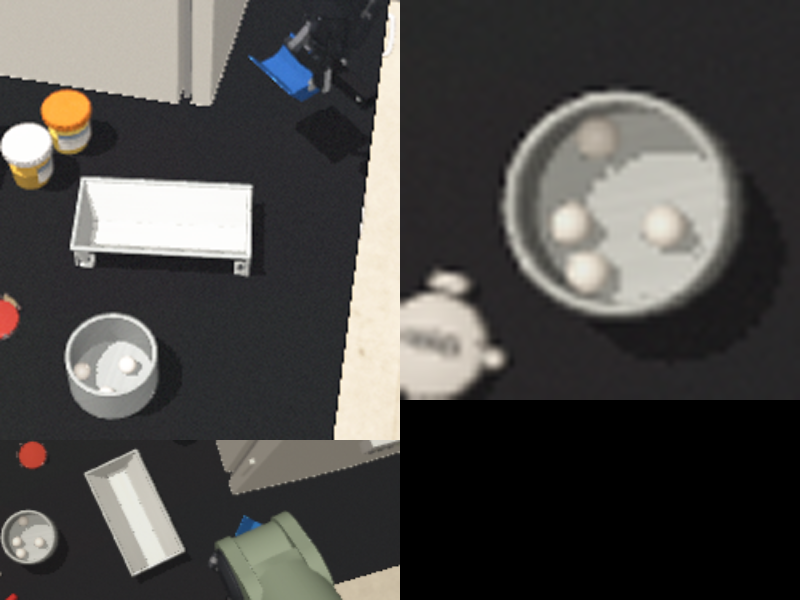

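All four balls are visible in the jar at (597,137), (570,222), (587,270) and (663,225), the tray is empty, and the jar has not moved. Now I'll set the scoop down.

```bash
python3 - <<'E'
from h import *
np.set_printoptions(precision=2,suppress=True)
y=np.radians(-26)
go([485,55,18],y,0,v=120,guard=10); robot.wait(.2)
go([485,55,-3],y,0,v=25,guard=3); robot.wait(.2); t=st(); print(t["eef_pos"],t["ft_force"],t["torque"])
robot.open_gripper(); robot.wait(.3); t=st(); print(t["finger_gap"],t["ft_force"])
p=t["eef_pos"]; robot.movel(p+[0,0,70],max_speed=80)
robot.movel(p+[-10,0,190],max_speed=120)
robot.movep(np.array([400,-150,260.]),st()["tool_rot"])
robot.wait(.3); print(st()["time"])
t=st()
for n in("top","scene"):
    c=robot.camera(n); P=cloud(c); im=c["image"].astype(int); b,r=im[...,0],im[...,2]; x,yy,z=P[...,0],P[...,1],P[...,2]
    near=(abs(x-470)<100)&(abs(yy-60)<90)
    Q=P[near&(b>r+40)&(b>80)]; L=(Q-[485,55,0])@scoopR(y,0); print(n,len(Q),L.min(0),L.max(0))
    f=L[abs(L[:,1])<10]; print("floor fit",len(f),np.degrees(np.arctan(np.polyfit(f[:,0],f[:,2],1)[0])) if len(f)>9 else 0,f[:,2].mean() if len(f) else 0)
    H=(P-[485,55,0])@scoopR(y,0); h=H[(H[...,0]<-55)&(H[...,0]>-130)&(abs(H[...,1])<12)&(H[...,2]>55)&(H[...,2]<100)]; print("handle",len(h),np.median(h,0) if len(h) else 0,np.polyfit(h[:,0],h[:,2],1) if len(h)>9 else 0)
    cv2.imwrite(f"pics/e_{n}.png",c["image"])
E
```

```text
28.76 False err [0.3  0.06 0.48] F [ 0.2 -0.1 -0.4] T [-0.03 -0.07  0.01]
29.95 False err [0.08 0.01 0.09] F [-0.  -0.1 -1. ] T [-0.04 -0.03 -0.04]
[420.85  86.33  50.68] [ 0.08 -0.25 -1.56] [-0.04 -0.03  0.02]
85.4237897241479 [-0.03 -0.32  0.64]
34.55
top 621 [-43.88 -39.55  -9.69] [37.31 36.58 33.35]
floor fit 165 -1.507556275024388 3.0160305471273534
handle 153 [-93.19   2.14  83.17] [ 0.01 83.99]
scene 556 [-55.98 -55.85  -4.54] [56.25 38.99 84.53]
floor fit 160 -16.507820597497798 4.9145996014915605
handle 258 [-93.18   7.98  80.55] [ 0.   77.59]
```

The scoop is standing level on its bottom: the handle top is at 83 mm with zero slope, and the blade floor is about 3 mm above the worktop. The arm is clear, so I'll hand in.

```bash
python3 -c "
from workcell import robot
print(robot.finish_job())"
```

```text
the job is handed in; nothing more can be done
None
```

I handed the job in at about 35 s: all four balls are in the jar, the empty scoop is standing level on the worktop and released, and nothing else looked moved; while scooping, the blade's heel pressed the tray floor with about 60 N at the wrist (limit 120 N), and the scoop dropped a few mm when I let go.

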